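# Pass a buzzer disc into the quiet box

## Task

Set the ceramic buzzer disc gently down in the open chamber of the hatch, flat and with its white face up, and let go of it. Slide the hatch's outer lid fully shut, and only then slide the inner door fully open, so that the disc can be taken into the quiet box; the inner door must stay shut as long as the outer lid is not.

Things in the scene. Friction and masses are not known exactly. Their poses are not given: they have to be found in the camera images.
- buzzer_center (a point): Buzzer: a squat round brass cup topped by a white ceramic disc, 38 mm across, 24 mm tall, about 40 g, upright on the bench among other parts; the only squat round piece with a broad white top (the white bobbin is 40 mm tall, 26 mm across; the chrome spring holder has a spike). The point is its centre, 12 mm above its underside; z points up out of the white face.
- chamber (a point): Centre of the chamber's floor, 16 mm above the bench, in the low aluminium hatch (128 x 320 mm) fixed in front of the cream quiet box. An open pocket, inside 110 (x) by 140 mm (y), walls 30 mm high. z up, x level towards the quiet box (inner door on that side), y the way in which lid and door slide open. Only the two handles rise more than 40 mm above this floor; their tops are at 68 mm.
- lid_handle (a point): Handle of the outer lid, a flat steel plate 120 x 150 x 6 mm sliding over the hatch along the chamber's y. A black rib in the lid's middle, 40 (x) by 14 mm (y), 32 mm tall; the point is 8 mm below its top. In the chamber's frame x = 0, z = 60 mm; y = 0 fully shut, 155 mm fully open (stops); starts 140 to 155 mm open. Friction 1.5 N, stays where left.
- door_handle (a point): Handle of the inner door, an upright steel plate between chamber and quiet box, sliding along the chamber's y. A black block on its top edge, 22 (x) by 14 mm (y), 30 mm tall; the point is 8 mm below its top. In the chamber's frame x = 75 mm, z = 60 mm; y = 0 fully shut (as it starts), 120 mm fully open (stops). Friction 1.5 N, stays where left.
Not all that is in view belongs to the job. Leave any pink look-alike of the part that bears buzzer_center alone.

How it is judged:
By the outcome, as a careful person would: the job done as asked, in the order asked, and still so for the second after the job is handed in, with the robot touching nothing.
It also fails if it takes over 64 s, if anything falls off the work surface, if the arm or the gripper's body presses on something with over 40 N, if the wrist force passes 120 N, or if a joint passes its speed limit or range.

## Robot

A 6-joint arm with a two-finger parallel gripper is mounted at the origin on the work surface. World frame = base frame: x ahead of the robot, y to its left, z up, the work surface at z = 0. Lengths are in m, angles in rad, forces in N, time in s.
With the tool pointing down it reaches from about 0.35 to 0.775 m from the base axis. Payload 7.3 kg.
Tool frame: the origin (TCP) lies between the finger pads; the fingertips stand 8 mm ahead of it and the grasp point (between the pads) lies 11 mm behind it; z points along the fingers, x is the direction in which the jaws open and shut, and the axes are right-handed (so a half turn about z gives the same grasp; the last joint's range is limited). The gripper opens to 92 mm and grips with 3 to 60 N. Pads are 19 mm wide; open, the fingers measure 130 mm over their backs; the gripper's body (75 mm by 190 mm) begins 47 mm behind the grasp point.
Start: joints at [-1.249, 0.342, 1.524, -0, 1.275, -0.146], TCP at [0.237, -0.469, 0.235] pointing down, gripper open.
Joint ranges: [-2.53, 2.53], [-0.77, 2.02], [0.04, 2.7], [-1, 4.14], [0.28, 2.66], [-3.11, 3.11]. Speed limits (rad/s): [2.57, 2.57, 3.14, 3.14, 3.14, 3.14].

## Interface

Orientations are given as a unit quaternion [w, x, y, z].
In Python, from bench import readout, optics, workorder gives the robot as it stands.
- The arm moves only by the tool drive_tool, never from a script. Its argument "targets" is one flat list of numbers, 4 for each row, row after row: the shift along the tool's x, y, z in cm, then the turn about the tool's z in rad. A call has 1 to 12 rows; each row shifts and turns the commanded pose from where the row before left it, along the tool's axes as they then stand; what a row does not reach is not made up. A row lasts 1/10 s, in which the tool goes at most 50 mm and 8.59 degrees, less where a joint would pass 70% of its speed; a pose out of reach is approached as far as the arm can. A call is refused whole if a number of a shift passes 5 or a number of a turn 0.15, either way. A call with a gripper value outside its range is refused whole. "grip" is the gripper's target within -1 to 1 (fully open at 1, half-way at 0, shut at -1), set as the call begins (left out, the last holds). The fingers move at their own pace and stop on an object; "squeeze" is the grip in N (left out, the last holds). Time passes only in rows, so rows that do not move let the fingers close. It gives the time, the measured TCP pose, the force and the opening at its end, in the units of the state.
- readout.state(): the state, without advancing time (a new reading comes with each control period).
- optics.read_camera(name): name is "scene" or "top" or "wrist"; returns a dict with "frame" (480x640x3 uint8, red, green, blue), "K" (3x3 intrinsics, pixels), "origin" and "rotation" of the camera in the world. Camera axes: x right, y down, z forward; pixel columns grow to the right and rows downward; lengths in m; the calibration is good to about 2 mm. A picture is of the moment at which its call begins. There is no depth.
- workorder.close_job(): hands the job in, once; it reports no verdict.
The state is a dict: "time_s": time; "qpos": joint angles; "qd": joint speeds; "joint_efforts": joint torques, N m; "eef_pos": TCP position; "ee_rot": TCP orientation; "force": force on the tool from outside, world axes, zero at the start; "wrist_torque": the same for the moment, N m; "grip_width": finger opening in m.
Only numpy, scipy, OpenCV 4.12 (cv2) and the standard library are available. Lean on these libraries where they do the work, as an engineer would, in place of code of your own. Each camera call takes 0.05 s, during which the arm holds its last target. There are 200 camera calls.

## Working session

There is one attempt and no reset: what is moved stays moved. The work goes in short steps, Python scripts to look and compute and a tool call to move; the robot and the scene stay as the last step left them, time stands still between calls to the robot, and variables do not carry over. Pictures are saved under pics/ and viewed, about 8 in all and at most 12, crops included, and the job is handed in when it is done.

Besides the shell and the picture viewer there is one more tool, called after "Request:" as name(argument=value, ...) on one line, values as JSON. drive_tool: Moves the arm, as the interface text tells. Its arguments: {"type":"object","properties":{"targets":{"type":"array","items":{"type":"number"}},"grip":{"type":"number"},"squeeze":{"type":"number"}},"required":["targets"]}

```bash
mkdir -p pics; cat > h.py <<'E'
import numpy as np, cv2
from bench import readout, optics, workorder
def cam(n,save=None):
    c=optics.read_camera(n)
    if save: cv2.imwrite('pics/'+save,c['frame'][:,:,::-1])
    return c
def ray(c,u,v,z):
    d=np.array(c['rotation'])@np.linalg.solve(np.array(c['K']),[u,v,1.]); o=np.array(c['origin'])
    return o+d*(z-o[2])/d[2]
def proj(c,p):
    q=np.array(c['K'])@(np.array(c['rotation']).T@(np.array(p)-np.array(c['origin']))); return q[:2]/q[2]
E
python3 - <<'E'
from h import *
import pickle
a=cam('top','top1.png');b=cam('scene','scene1.png')
pickle.dump((a,b),open('c1.pkl','wb'))
for c in(a,b):print(c['origin'],np.round(c['rotation'],3),c['K'])
print(readout.state())
E
```

```text
[ 0.41313208 -0.12207819  0.93398767] [ 0.066 -0.695  0.714 -0.053] [[493.68412043   0.         324.307076  ]
 [  0.         493.68412043 246.03423734]
 [  0.           0.           1.        ]]
[ 1.06286646 -0.30667983  0.46230707] [-0.377  0.71   0.528 -0.274] [[464.38214111   0.         319.12627692]
 [  0.         464.38214111 238.19351765]
 [  0.           0.           1.        ]]
{'time_s': 0.1, 'qpos': array([-1.24897539e+00,  3.42667446e-01,  1.52489472e+00, -6.19840060e-06,
        1.27541881e+00, -1.45980254e-01]), 'qd': array([ 0.00058274, -0.00128043, -0.00183713,  0.0002163 ,  0.00226025,
        0.00044366]), 'joint_efforts': array([ 1.84245015e-03, -4.32004380e+01, -2.44693619e+01,  7.19704432e-02,
        5.25564118e-02, -4.80679773e-05]), 'eef_pos': array([ 0.23665235, -0.46824932,  0.23411633]), 'ee_rot': array([-4.43576731e-04,  8.51741076e-01, -5.23962458e-01, -5.33952016e-04]), 'force': array([ 0.69307358, -0.43663201, -0.06139382]), 'wrist_torque': array([0.0588022 , 0.01298225, 0.02364626]), 'grip_width': 0.09168793786283606}
```

View pics/top1.png

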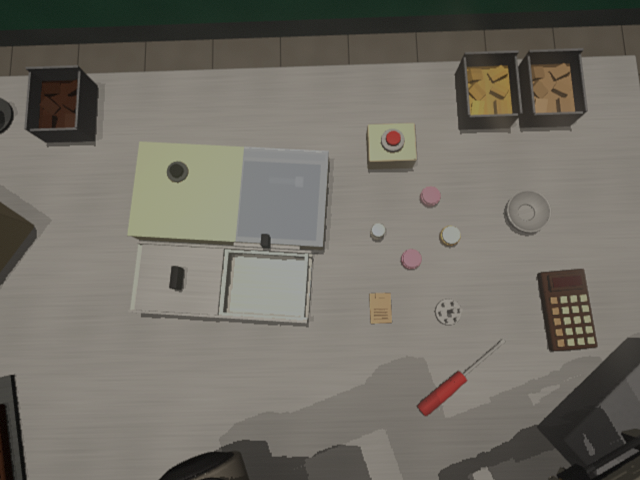

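View pics/scene1.png

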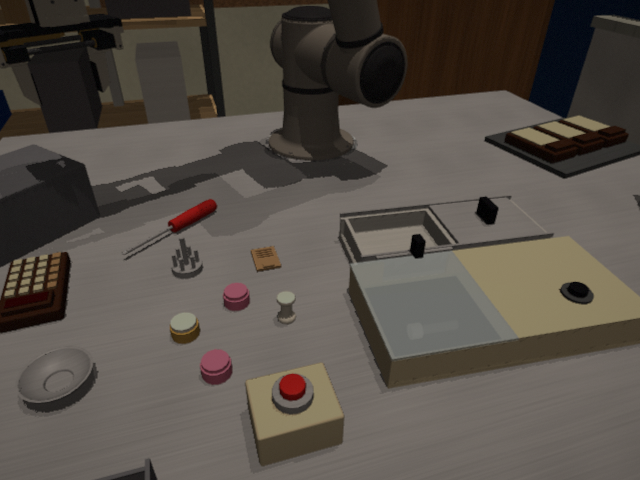

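The top view shows the buzzer at about (450,236), with pink look-alikes at (431,197) and (411,260). The chamber is around (268,286), the lid handle at (177,278) and the door handle at (265,241). The scene view agrees, with the buzzer at (185,326).

```bash
python3 - <<'E'
from h import *
import pickle
a,b=pickle.load(open('c1.pkl','rb'))
f=a['frame'];hsv=cv2.cvtColor(f,cv2.COLOR_RGB2HSV)
def blob(m,x0,y0,x1,y1):
    k=np.zeros_like(m);k[y0:y1,x0:x1]=m[y0:y1,x0:x1]
    n,l,s,c=cv2.connectedComponentsWithStats(k);i=1+np.argmax(s[1:,4])
    pts=np.argwhere(l==i)[:,::-1].astype(np.float32)
    return c[i],s[i],cv2.minAreaRect(pts)
dark=(f.max(2)<45).astype(np.uint8)
for n,r in(('lid',(160,255,195,300)),('door',(255,228,280,255))):
    c,s,mr=blob(dark,*r);print(n,c,s,mr,ray(a,*c,.074))
print(f[236,445:456].tolist(),f[225,450],f[246,450], f[286,268])
w=((f.min(2)>110)&(hsv[:,:,1]<60)).astype(np.uint8)
c,s,mr=blob(w,436,222,466,250);print('buz',c,s,ray(a,*c,.024))
# rim corners approx
for u,v in((226,250),(311,252),(307,321),(221,317)):print(ray(a,u,v,.046))
cv2.imwrite('pics/crop1.png',cv2.resize(f[215:345,120:480,::-1],None,fx=2.2,fy=2.2,interpolation=cv2.INTER_CUBIC))
E
```

```text
Traceback (most recent call last):
  File "h.py", line 8, in ray
    d=np.array(c['rotation'])@np.linalg.solve(np.array(c['K']),[u,v,1.]); o=np.array(c['origin'])
      ~~~~~~~~~~~~~~~~~~~~~~~^~~~~~~~~~~~~~~~~~~~~~~~~~~~~~~~~~~~~~~~~~~
ValueError: matmul: Input operand 1 has a mismatch in its core dimension 0, with gufunc signature (n?,k),(k,m?)->(n?,m?) (size 3 is different from 4)
```

```bash
cat > h.py <<'E'
import numpy as np, cv2
from scipy.spatial.transform import Rotation as R
from bench import readout, optics, workorder
def rot(q): return R.from_quat(np.roll(q,-1)).as_matrix()
def cam(n,save=None):
    c=optics.read_camera(n)
    if save: cv2.imwrite('pics/'+save,c['frame'][:,:,::-1])
    return c
def ray(c,u,v,z):
    d=rot(c['rotation'])@np.linalg.solve(np.array(c['K']),[u,v,1.]); o=np.array(c['origin'])
    return o+d*(z-o[2])/d[2]
def proj(c,p):
    q=np.array(c['K'])@(rot(c['rotation']).T@(np.array(p)-np.array(c['origin']))); return q[:2]/q[2]
def blob(m,x0,y0,x1,y1):
    k=np.zeros_like(m);k[y0:y1,x0:x1]=m[y0:y1,x0:x1]
    n,l,s,c=cv2.connectedComponentsWithStats(k);i=1+np.argmax(s[1:,4])
    pts=np.argwhere(l==i)[:,::-1].astype(np.float32)
    return c[i],s[i],cv2.minAreaRect(pts)
def move(goal,yaw=None):
    "total tool-frame shift (cm) and turn to world goal (tool down)"
    s=readout.state();M=rot(s['ee_rot'])
    print('shift cm',np.round(M.T@(np.array(goal)-s['eef_pos'])*100,2),'toolx yaw',np.arctan2(M[1,0],M[0,0]),'pos',s['eef_pos'],'grip',s['grip_width'],'F',s['force'],'t',s['time_s'],'q6',s['qpos'][5])
E
python3 - <<'E'
from h import *
import pickle
a,b=pickle.load(open('c1.pkl','rb'))
f=a['frame'];hsv=cv2.cvtColor(f,cv2.COLOR_RGB2HSV)
dark=(f.max(2)<45).astype(np.uint8)
for n,r in(('lid',(160,255,195,300)),('door',(255,228,280,255))):
    c,s,mr=blob(dark,*r);print(n,c,s,mr,ray(a,*c,.074))
print(f[236,445:456].tolist(),f[225,450],f[246,450], f[286,268])
w=((f.min(2)>110)&(hsv[:,:,1]<60)).astype(np.uint8)
c,s,mr=blob(w,436,222,466,250);print('buz',c,s,ray(a,*c,.024))
for u,v in((226,250),(311,252),(307,321),(221,317)):print(ray(a,u,v,.046))
cv2.imwrite('pics/crop1.png',cv2.resize(f[215:345,120:480,::-1],None,fx=2.2,fy=2.2,interpolation=cv2.INTER_CUBIC))
E
```

```text
lid [179.25490196 278.47058824] [174 268   9  21 102] ((179.2115478515625, 278.44232177734375), (6.471832275390625, 20.788311004638672), 11.309932708740234) [0.50871197 0.1475887  0.074     ]
door [269.  238.5] [269 238   1   2   2] ((269.0, 238.5), (1.0, 0.0), -90.0) [ 0.57554158 -0.01098885  0.074     ]
[[156, 158, 153], [155, 157, 152], [156, 158, 153], [156, 158, 153], [156, 158, 153], [156, 158, 152], [156, 158, 152], [157, 159, 153], [156, 158, 152], [156, 158, 152], [156, 159, 152]] [148 143 120] [85 78 70] [158 160 153]
buz [451.38319088 234.58262108] [436 222  30  28 702] [ 0.58241824 -0.34588151  0.024     ]
[0.56174251 0.07160211 0.046     ]
[ 0.55356565 -0.08387387  0.046     ]
[ 0.42947295 -0.07412126  0.046     ]
[0.44054726 0.07964337 0.046     ]
```

View pics/crop1.png

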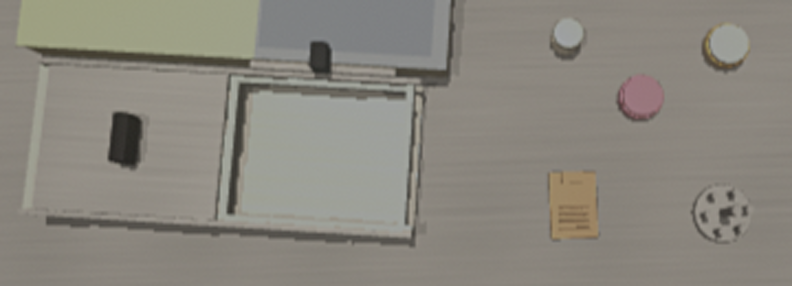

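The crop shows the chamber open with the lid left of it, and the buzzer at about (450.5,235.5) in full-image pixels. Next I check whether the grey block at the edge of both views is an obstacle near the start pose.

```bash
python3 - <<'E'
from h import *
import pickle
a,b=pickle.load(open('c1.pkl','rb'))
print('tcp in top',proj(a,[.237,-.469,.235]),'scene',proj(b,[.237,-.469,.235]))
# grey block base edge in scene (bench level) and top-view corner
for p in((105,207),(0,268)):print(ray(b,*p,0))
for p in((540,425),(640,340),(640,470)):print(ray(a,*p,0),ray(a,*p,.15))
print('buz',ray(a,450.5,235.5,.024),ray(b,184,322,.024))
print('door',ray(a,265.5,238,.084),'lid',ray(a,176,276,.084), 'box top', ray(b,365,290,.08))
move([.582,-.346,.14])
E
```

```text
tcp in top [599.75640936 457.53716091] scene [68.75807113 90.45442365]
[ 0.20061932 -0.47307895  0.        ]
[ 3.56597076e-01 -6.19409915e-01 -5.55111512e-17]
[ 0.23505574 -0.48607591  0.        ] [ 0.2636551  -0.42761726  0.15      ]
[ 0.37991611 -0.6828263   0.        ] [ 0.38525065 -0.59276921  0.15      ]
[ 0.15560794 -0.65333967  0.        ] [ 0.19696675 -0.56801817  0.15      ]
buz [ 0.58072537 -0.34412218  0.024     ] [ 0.58936093 -0.3444214   0.024     ]
door [ 0.57472637 -0.00612976  0.084     ] lid [0.51207258 0.15024788 0.084     ] box top [ 0.65674969 -0.11930035  0.08      ]
shift cm [  4.67 -36.34   9.41] toolx yaw -1.1029931905772055 pos [ 0.23665235 -0.46824932  0.23411633] grip 0.09168793786283606 F [ 0.69307358 -0.43663201 -0.06139382] t 0.1 q6 -0.14598025378782237
```

Request:
drive_tool(targets=[0.58,-4.5,-0.5,0,0.58,-4.5,0,0,0.58,-4.5,0,0,0.58,-4.5,1.9,0,0.58,-4.5,1.9,0,0.58,-4.5,1.9,0,0.58,-4.5,1.9,0,0.58,-4.5,1.9,0,0,0,0,0.135,0,0,0,0.135,0,0,0,0.135,0,0,0,0.135], grip=0.6)

```text
time_s: 1.3
eef_pos: [0.5789, -0.3473, 0.1438]
ee_rot: [-0.0, -0.679, 0.734, 0.001]
force: [0.5, -0.5, -0.3]
grip_width: 0.0734
```

```bash
python3 - <<'E'
from h import *
w=cam('wrist','w1.png'); print(w['origin'],w['rotation'],w['K'][0])
print(proj(w,[.585,-.344,.024]))
move([.585,-.344,.014])
import pickle;pickle.dump(w,open('w1.pkl','wb'))
E
```

```text
[ 0.65091048 -0.35230809  0.29413998] [-0.09282614 -0.67303361  0.72688105  0.10026469] [397.34305933   0.         316.88929738]
[312.29278348 231.51718342]
shift cm [-0.39 -0.6  13.  ] toolx yaw -1.6549526916641886 pos [ 0.57887084 -0.34742594  0.14397572] grip 0.07364636575089903 F [-1.04108975 -0.51405971  0.04357717] t 1.35 q6 1.0010517463481663
```

View pics/w1.png

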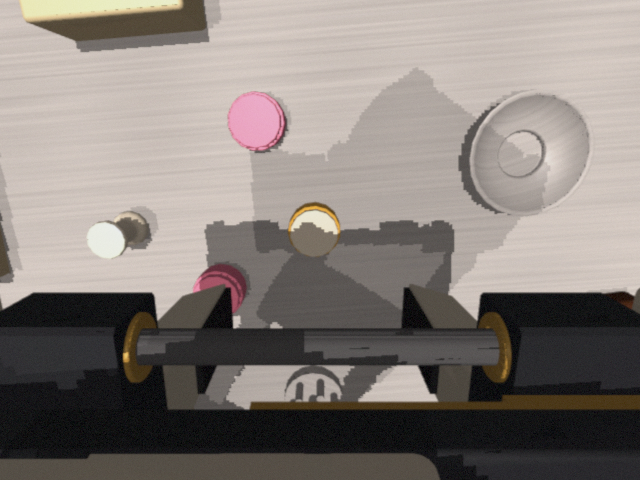

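The wrist view puts the buzzer at about (314,232), within 2 px of prediction. Both pink parts are clear of the fingers' path, so I descend.

Request:
drive_tool(targets=[-0.3,-0.6,2,0,0,0,3,0,0,0,3,0,0,0,2.5,0,0,0,1.5,0,0,0,1,0,0,0,0,0,0,0,0,0], grip=0.3)

```text
time_s: 2.15
eef_pos: [0.5858, -0.3456, 0.0157]
ee_rot: [0.0, -0.681, 0.732, -0.001]
force: [0.8, 0.3, -0.6]
grip_width: 0.0597
```

Request:
drive_tool(targets=[0,0,0,0,0,0,0,0,0,0,0,0,0,0,0,0,0,0,0,0,0,0,0,0,0,0,0,0,0,0,0,0], grip=-1, squeeze=12)

```text
time_s: 2.95
eef_pos: [0.5855, -0.3453, 0.0154]
ee_rot: [0.0, -0.681, 0.732, -0.0]
force: [-1.0, 1.1, 5.6]
grip_width: 0.0376
```

Request:
drive_tool(targets=[0,0,-1,0,0,0,-3,0,0,0,-4,0,0,0,-4,0,-2,0.6,0,0,-4,1.4,0,0,-4,1.4,0,0,-4,1.4,0,0,-4,1.4,0,0,-4,1.4,0,0,-4,1.4,0,0,-4,1.4,0,0])

```text
time_s: 4.15
eef_pos: [0.5024, -0.0369, 0.135]
ee_rot: [0.0, -0.681, 0.732, -0.0]
force: [0.0, 1.3, -0.9]
grip_width: 0.0378
```

Request:
drive_tool(targets=[-3.0,1.0,0,0,-0.7,0.2,0,0,0,0,0,0,0,0,0,0])

```text
time_s: 4.55
eef_pos: [0.4944, -0.0015, 0.1349]
ee_rot: [0.0, -0.681, 0.732, -0.0]
force: [0.5, -0.4, -0.1]
grip_width: 0.0374
```

```bash
python3 - <<'E'
from h import *
w=cam('wrist','w2.png')
import pickle;pickle.dump(w,open('w2.pkl','wb'))
c=np.array([.5,0.]);t=np.deg2rad(-3.7);X=np.array([np.cos(t),np.sin(t)]);Y=np.array([-X[1],X[0]])
for n,x,y,z in (('door',75,0,84),('lid',0,148,84),('c++',55,70,46),('c+-',55,-70,46),('c-+',-55,70,46),('c--',-55,-70,46)):
    print(n,proj(w,[*(c+x/1e3*X+y/1e3*Y),z/1e3]))
move([.495,0,.135])
E
```

```text
door [312.91480068 115.28360611]
lid [ 36.81959623 265.16289719]
c++ [194.7711817  154.83982007]
c+- [432.87828277 153.04418016]
c-+ [209.696165   324.86714929]
c-- [421.06130689 323.34283461]
shift cm [-0.18 -0.05 -0.02] toolx yaw -1.6439754749789541 pos [ 0.49436456 -0.00175937  0.13478282] grip 0.037498899410580815 F [-0.10055217 -0.15408087 -0.33918763] t 4.6 q6 1.4857808403027721
```

View pics/w2.png

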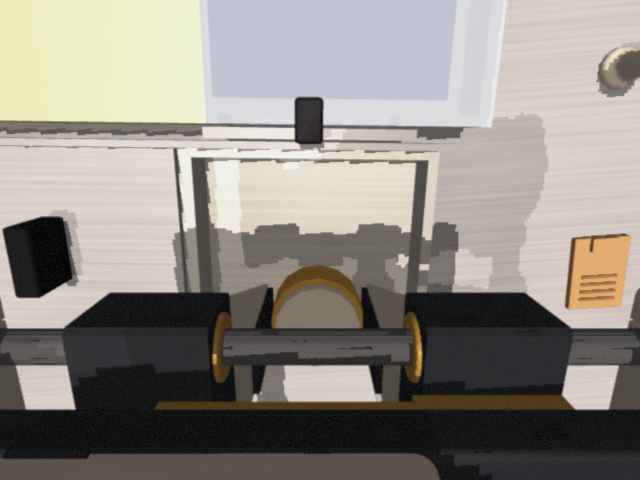

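The wrist view shows the disc held level above the chamber. The inner rim corners are near (194,157) and (430,158), within about 5 px of prediction. The door handle is at (309,112), and the lid handle's top is at about (27,262), so the lid is nearly fully open. I lower the disc.

Request:
drive_tool(targets=[-0.2,0,2,0,0,0,2.5,0,0,0,2,0,0,0,1.5,0,0,0,1,0,0,0,0.5,0,0,0,0.3,0,0,0,0.2,0,0,0,0.1,0,0,0,0.1,0,0,0,0,0,0,0,0,0])

```text
time_s: 5.8
eef_pos: [0.4941, 0.0014, 0.0329]
ee_rot: [0.0, -0.681, 0.732, -0.0]
force: [-0.5, -1.0, -0.3]
grip_width: 0.0374
```

Request:
drive_tool(targets=[0,0,0.05,0,0,0,0.05,0,0,0,0.03,0,0,0,0,0,0,0,0,0])

```text
time_s: 6.3
eef_pos: [0.4939, 0.0014, 0.0314]
ee_rot: [-0.0, -0.681, 0.732, -0.0]
force: [0.1, -0.1, 0.0]
grip_width: 0.0375
```

Request:
drive_tool(targets=[0,0,0.04,0,0,0,0.03,0,0,0,0,0,0,0,0,0])

```text
time_s: 6.7
eef_pos: [0.4939, 0.0013, 0.0313]
ee_rot: [0.0, -0.681, 0.732, -0.0]
force: [-2.3, -0.1, 7.8]
grip_width: 0.0376
```

The force shows the disc is resting on the floor. I release it and rise.

Request:
drive_tool(targets=[0,0,0,0,0,0,0,0,0,0,0,0,0,0,0,0,0,0,0,0,0,0,-0.3,0,0,0,-1,0,0,0,-3,0,0,0,-4,0,0,0,-4,0,0,0,0,0], grip=0.2)

```text
time_s: 7.8
eef_pos: [0.4971, 0.001, 0.1596]
ee_rot: [0.004, -0.681, 0.732, -0.004]
force: [-0.8, -0.1, 0.1]
grip_width: 0.0553
```

```bash
python3 - <<'E'
from h import *
w=cam('wrist'); t=cam('top')
cv2.imwrite('pics/w3.png',np.hstack([w['frame'][100:420,100:500],t['frame'][160:480,100:460]])[:,:,::-1])
f=t['frame']; dark=(f.max(2)<60).astype(np.uint8)
c,s,mr=blob(dark,160,255,195,300);print('lid',c,s)
c=np.array([.5,0.]);th=np.deg2rad(-3.7);X=np.array([np.cos(th),np.sin(th)]);Y=np.array([-X[1],X[0]])
for y in(.140,.148,.155): g=c+Y*y; print(y,g,proj(w,[*g,.084]),proj(t,[*g,.084])); move([*g,.145])
E
```

```text
lid [183.95454545 293.72727273] [175 289  20   8  44]
0.14 [0.50903452 0.13970819] [ 83.71674204 257.14148209] [181.99104149 277.57293468]
shift cm [-13.91  -0.46   1.  ] toolx yaw -1.6429750539411851 pos [0.49434274 0.00132458 0.15504199] grip 0.05508252716458146 F [0.53343103 1.52903873 0.29019791] t 7.9 q6 1.4905430226933019
0.148 [0.50955078 0.14769151] [ 70.28136836 257.23800177] [177.42746992 277.40389295]
shift cm [-14.71  -0.46   1.  ] toolx yaw -1.6429750539411851 pos [0.49434274 0.00132458 0.15504199] grip 0.05508252716458146 F [0.53343103 1.52903873 0.29019791] t 7.9 q6 1.4905430226933019
0.155 [0.51000251 0.15467692] [ 58.52556356 257.32245542] [173.43615621 277.25604854]
shift cm [-15.41  -0.45   1.  ] toolx yaw -1.6429750539411851 pos [0.49434274 0.00132458 0.15504199] grip 0.05508252716458146 F [0.53343103 1.52903873 0.29019791] t 7.9 q6 1.4905430226933019
```

View pics/w3.png

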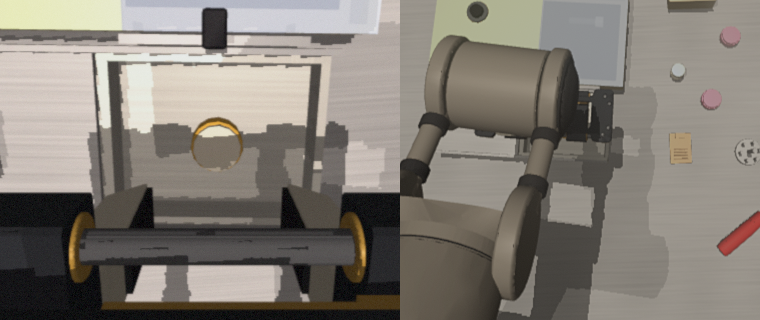

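The disc lies flat and white face up in the chamber at about wrist pixel (317,243), clear of the walls. Next is the lid handle.

Request:
drive_tool(targets=[-4,-0.1,0,0,-4,-0.1,0,0,-4,-0.1,0,0,-3,-0.15,0,0,0,0,3,0,0,0,3,0,0,0,1.8,0,0,0,0.8,0,0,0,0.4,0,0,0,0,0])

```text
time_s: 8.9
eef_pos: [0.5092, 0.1505, 0.0634]
ee_rot: [-0.0, -0.681, 0.732, 0.0]
force: [0.0, 0.3, -0.1]
grip_width: 0.0551
```

Request:
drive_tool(targets=[0,0,0,0,0,0,0,0,0,0,0,0,0,0,0,0,0,0,0,0,0,0,0,0,0,0,0,0,0,0,0,0], grip=-1, squeeze=10)

```text
time_s: 9.7
eef_pos: [0.5094, 0.1508, 0.064]
ee_rot: [0.0, -0.681, 0.732, -0.0]
force: [-1.0, 2.4, 4.0]
grip_width: 0.0141
```

Request:
drive_tool(targets=[0.5,0,0,0,1,0,0,0,1.5,0,0,0,1.5,0,0,0,1.5,0,0,0,1.5,0,0,0,1.5,0,0,0,1.5,0,0,0,1.5,0,0,0,1,0,0,0,0.7,0,0,0,0,0,0,0])

```text
time_s: 10.9
eef_pos: [0.4976, 0.0124, 0.0639]
ee_rot: [-0.001, -0.681, 0.733, 0.001]
force: [-6.7, -0.4, 9.6]
grip_width: 0.0137
```

Request:
drive_tool(targets=[0.4,0.15,-0.05,0,0.4,0.05,0,0,0.2,0.05,0,0,0.2,0.02,0,0,0,0,0,0])

```text
time_s: 11.4
eef_pos: [0.4967, 0.0034, 0.064]
ee_rot: [0.001, -0.681, 0.733, 0.0]
force: [6.1, 10.3, -5.0]
grip_width: 0.0143
```

Request:
drive_tool(targets=[0.15,-0.05,0,0,0.15,0,0,0,0,0,0,0,0,0,0,0])

```text
time_s: 11.8
eef_pos: [0.4967, 0.0023, 0.064]
ee_rot: [0.002, -0.681, 0.732, 0.001]
force: [6.0, 19.5, -3.2]
grip_width: 0.0165
```

Force rises against the stop at y≈0.002. I release, rise, and check that the lid is shut.

Request:
drive_tool(targets=[0,0,0,0,0,0,0,0,0,0,0,0,0,0,0,0,0,0,0,0,0,0,-2,0,0,0,-4,0,0,0,-4,0,0,3,0,0,0,4,0,0,0,0,0,0,0,0,0,0], grip=0.2)

```text
time_s: 13.0
eef_pos: [0.4261, 0.0041, 0.1646]
ee_rot: [0.0, -0.681, 0.732, -0.0]
force: [0.6, 0.3, -0.2]
grip_width: 0.055
```

```bash
python3 - <<'E'
from h import *
w=cam('wrist','w4.png')
import pickle;pickle.dump(w,open('w4.pkl','wb'))
c=np.array([.4975,0.0015]);t=np.deg2rad(-4.5);X=np.array([np.cos(t),np.sin(t)]);Y=np.array([-X[1],X[0]])
print('lid0',proj(w,[*c,.084]),'door',proj(w,[*(c+.075*X),.084]))
move([*(c+.075*X),.155])
E
```

```text
lid0 [313.20761593 134.73463346] door [313.8048513  -17.91179087]
shift cm [ -0.22 -14.55   0.99] toolx yaw -1.6432474139456927 pos [0.42700158 0.00396787 0.16462824] grip 0.05491798021661887 F [ 1.18430151 -1.20206119  0.62228836] t 13.05 q6 1.4728898279270128
```

View pics/w4.png

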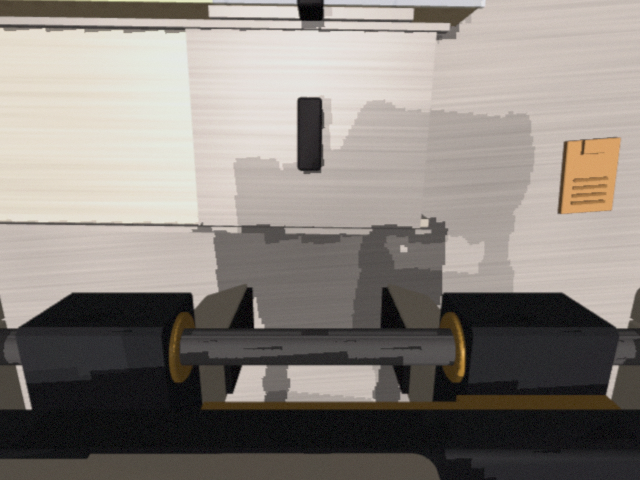

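The lid now covers the chamber, with its handle at (309.5,133) in line with the door handle at (311,8). I check that alignment numerically.

```bash
python3 - <<'E'
from h import *
import pickle
w=pickle.load(open('w4.pkl','rb'));w2=pickle.load(open('w2.pkl','rb'))
f=w['frame'];d=(f.max(2)<50).astype(np.uint8)
c,s,mr=blob(d,280,80,340,190);print(c,s,mr)
lid=ray(w,308.5,134,.084);print('lid top',lid)
f=w2['frame'];d=(f.max(2)<50).astype(np.uint8);c,s,mr=blob(d,280,80,340,150);print(c,s,mr)
print('door top',ray(w2,309,107,.084), ray(w,311,5,.075))
# hatch rail: front wall long edge angle
for p in((0,223),(420,229)):print(ray(w,*p,.046))
for p in((0,26),(450,28)):print(ray(w,*p,.046))
move([*ray(w2,309,107,.084)[:2],.155])
E
```

```text
[309.54496883 140.49688335] [ 298   98   24   73 1123] ((309.5, 134.0), (72.0, 23.0), 90.0)
lid top [0.49808523 0.0041009  0.084     ]
[310.26057906 125.50111359] [295  98  28  46 449] ((308.5, 120.5), (45.0, 27.0), 90.0)
door top [ 0.57874996 -0.00324843  0.084     ] [ 0.56452327 -0.00224084  0.075     ]
[0.45434789 0.22233518 0.046     ]
[ 0.42909875 -0.06757677  0.046     ]
[0.57482519 0.1873247  0.046     ]
[ 0.55406518 -0.08614996  0.046     ]
shift cm [ -0.38 -15.19   0.99] toolx yaw -1.6432474139456927 pos [0.42700158 0.00396787 0.16462824] grip 0.05491798021661887 F [ 1.18430151 -1.20206119  0.62228836] t 13.05 q6 1.4728898279270128
```

Lid and door handle line up with the chamber's x axis to about 1 mm, so the lid is shut. Next is the door.

Request:
drive_tool(targets=[-0.3,-3.6,0,0.01,0,-4,0,0,0,-4,0,0,0,-3,0,0,0,0,3,0,0,0,3,0,0,0,2,0,0,0,1,0,0,0,0.5,0,0,0,0.4,0,0,0,0,0,0,0,0,0])

```text
time_s: 14.25
eef_pos: [0.5727, -0.0045, 0.0661]
ee_rot: [0.001, -0.677, 0.736, -0.001]
force: [0.0, -0.0, 0.0]
grip_width: 0.0554
```

Request:
drive_tool(targets=[0,0,0,0,0,0,0,0,0,0,0,0,0,0,0,0,0,0,0,0,0,0,0,0,0,0,0,0,0,0,0,0], grip=-1, squeeze=10)

```text
time_s: 15.05
eef_pos: [0.5722, -0.0031, 0.0652]
ee_rot: [0.001, -0.677, 0.736, 0.001]
force: [1.3, 6.5, 1.0]
grip_width: 0.0143
```

Gripped. I slide it open by 12 cm along +y.

Request:
drive_tool(targets=[-0.5,0,0,0,-1,0,0,0,-1.2,0,0,0,-1.5,0,0,0,-1.5,0,0,0,-1.5,0,0,0,-1.3,0,0,0,-1,0,0,0,-0.8,0,0,0,-0.5,0,0,0,0,0,0,0])

```text
time_s: 16.15
eef_pos: [0.5813, 0.1041, 0.0653]
ee_rot: [0.001, -0.678, 0.735, -0.0]
force: [3.7, 1.2, -1.7]
grip_width: 0.0141
```

Request:
drive_tool(targets=[-0.5,-0.05,0,0,-0.4,0,0,0,-0.3,0,0,0,-0.2,0,0,0,-0.2,0,0,0,-0.2,0,0,0,0,0,0,0,0,0,0,0])

```text
time_s: 16.95
eef_pos: [0.5824, 0.1168, 0.0652]
ee_rot: [-0.003, -0.678, 0.735, -0.002]
force: [-1.6, -18.9, 3.4]
grip_width: 0.0143
```

The stop is reached after 120 mm of travel. I release, rise and back away to the side.

Request:
drive_tool(targets=[0,0,0,0,0,0,0,0,0,0,0,0,0,0,0,0,0,0,0,0,0,0,-2,0,0,0,-4,0,0,0,-4,0,0,0,-4,0,0,4,0,0,0,4,0,0,0,4,0,0], grip=0.2)

```text
time_s: 18.15
eef_pos: [0.4617, 0.1313, 0.2053]
ee_rot: [0.0, -0.678, 0.736, -0.0]
force: [0.2, 0.8, 0.4]
grip_width: 0.0549
```

Request:
drive_tool(targets=[0,0,0,0,0,0,0,0])

```text
time_s: 18.35
eef_pos: [0.4632, 0.1314, 0.2058]
ee_rot: [0.001, -0.678, 0.735, -0.0]
force: [-0.8, 0.4, -0.5]
grip_width: 0.0549
```

```bash
python3 - <<'E'
from h import *
w=cam('wrist');b=cam('scene')
cv2.imwrite('pics/f.png',np.hstack([cv2.resize(w['frame'],(400,300)),b['frame'][130:430,240:640]])[:,:,::-1])
move([.5,0,.2])
c=np.array([.498,.0035]);t=np.deg2rad(-4.7);X=np.array([np.cos(t),np.sin(t)]);Y=np.array([-X[1],X[0]])
for n,p in(('lid',c),('door',c+.075*X+.12*Y)):
  q=proj(w,[*p,.084]);print(n,'wrist crop',q*.625,'scene crop',proj(b,[*p,.084])-[240,130]+[400,0])
E
```

```text
shift cm [12.78 -4.61  0.56] toolx yaw -1.6529092242877539 pos [0.46451547 0.13112401 0.20555027] grip 0.05475411124221304 F [-0.32839463  0.3706062   0.68416189] t 18.45 q6 1.7691589244046666
lid wrist crop [313.31550272 109.48007108] scene crop [560.36789325  80.31645707]
door wrist crop [203.24751834  33.8902797 ] scene crop [653.7710523   97.35005631]
```

View pics/f.png

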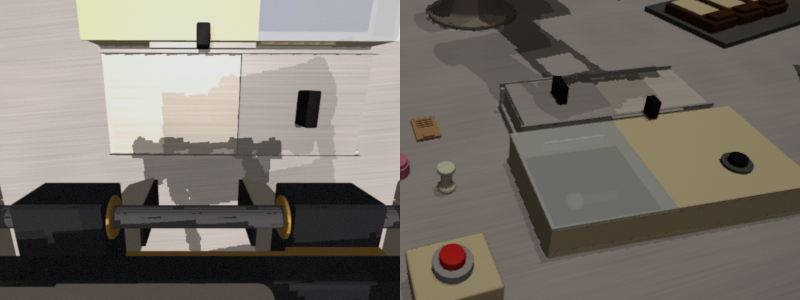

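In the last picture the lid handle is at (311,107) and the door handle at (203,33), both matching the predicted shut and open positions. The robot is clear of everything, so I hand in.

```bash
python3 -c "
from bench import workorder
print(workorder.close_job())"
```

```text
the job is handed in; nothing more can be done
None
```

I set the buzzer in the chamber, slid the outer lid shut, then slid the inner door open, and handed the job in at about 18.5 s of the 64 s allowed.

- **Buzzer:** I lowered it until it touched the floor (about 8 N) and let go. The wrist view afterwards showed it flat, white face up and clear of the walls. I could not see it again once the lid covered it.
- **Outer lid:** I slid it until it hit its stop at about 19 N. From the wrist view, its handle lined up with the still-shut door's handle to roughly 1 mm.
- **Inner door:** I moved it only after that check. It travelled 120 mm to its stop, at about 19 N.
- **Last look:** Both handles were within about 3 pixels of their predicted shut and open positions in the wrist view. The gripper was open and touching nothing.

My first estimate of the hatch's angle was off by about 1°. That put a side force of about 7 N on the lid near the end of its slide, which I corrected. No other check failed or disagreed.

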